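Fit the pinch-tab dust cap to the microscope head's camera port

ROBOT

A 6-joint arm with a two-finger parallel gripper is mounted at the origin on the work surface. World frame = base frame: x ahead of the robot, y to its left, z up, the work surface at z = 0. Lengths are in m, angles in rad, forces in N, time in s.
With the tool pointing down it reaches from about 0.325 to 0.925 m from the base axis. Payload 3.1 kg.
Tool frame: the origin (TCP) lies midway between the tips of the shut fingers; the grasp point (between the pads) lies 19 mm behind it; z points along the fingers, x is the direction in which the jaws open and shut, and the axes are right-handed (so a half turn about z gives the same grasp; the last joint's range is limited). The gripper opens to 85 mm and grips with 20 to 120 N. Pads are 22 mm wide; open, the fingers measure 114 mm over their backs; the gripper's body (76 mm by 85 mm) begins 54 mm behind the grasp point. The pads swing forward as they close: fully open they stand 13 mm farther back than shut.
Start: joints at [-1.263, 0.217, 1.613, -0, 1.311, -0.112], TCP at [0.255, -0.571, 0.231] pointing down, gripper open.
Joint ranges: [-2.75, 2.75], [-0.78, 2.1], [0.31, 2.55], [-1.13, 4.27], [0.13, 2.63], [-2.58, 2.58]. Speed limits (rad/s): [2.79, 2.79, 3.14, 3.14, 3.14, 3.14].

INTERFACE

Orientations are given as a rotation vector (axis times angle).
In Python, from station import ctrl, viewer, job, search_frame, pinpoint gives the robot as it stands.
- The arm moves only by the tool step_arm, never from a script. Its argument "targets" is a list of rows, each a list of 7 numbers: the shift along the tool's x, y, z in units of 200 mm (1.0 is 200 mm), then the turn, a rotation vector about the tool's x, y, z in units of 180 degrees (1.0 is 180 degrees), then the closure, from -1 (fully open) to 1 (shut). In form: [[x, y, z, rx, ry, rz, claw], ...]. A call has 1 to 10 rows; each row shifts and turns the pose as measured when the row begins, along the tool's axes as they then stand; what a row does not reach is not made up. A row lasts 1/10 s, in which the tool goes at most 50 mm and 8.59 degrees, less where a joint would pass 70% of its speed; a pose out of reach is approached as far as the arm can. A call with a number of a shift or a turn outside -1 to 1 is refused whole. A call with a gripper value outside its range is refused whole. The fingers move at their own pace and stop on an object; the grip force is fixed at half the most. Time passes only in rows, so rows that do not move let the fingers close. It gives the time, the measured TCP pose, the force and the opening at its end, in the units of the state.
- ctrl.sense(): the state, without advancing time (a new reading comes with each control period).
- viewer.grab_frame(name): name is "scene" or "top"; returns a dict with "color" (384x512x3 uint8, red, green, blue), "range_z" (384x512 float32, m along the optical axis (not along the pixel's ray), 0 where there is no reading), "fx", "fy", "cx", "cy" (pixels), "position" and "rotation" of the camera in the world. Camera axes: x right, y down, z forward; pixel columns grow to the right and rows downward; lengths in m; the calibration is good to about 2 mm. A picture is of the moment at which its call begins.
- job.close_job(): hands the job in, once; it reports no verdict.
Trained networks look in a picture, given as the dict that the camera call returned (one of the last four; its "shot" number tells which), for a name from the list of things; names that differ only in an ending like _2 or _b are one class to them, and where a whole thing is asked for, a point or a joint stands for the part that bears it (a point fixed in the world has none). Each returns a list of dicts, best first, with "confidence" (0 to 1); they miss things now and then, are a little off and sometimes report something else, mostly with a low value. They report only what shows in the picture. A call takes as long as a camera call. They do not tell look-alikes from the thing itself.
- search_frame(picture, target): "rect" ([left, top, width, height] in pixels, round what is visible of it).
- pinpoint(picture, target): "point" ([row, column] in pixels: a listed point, or the origin of a listed thing).
The state is a dict: "t": time; "q": joint angles; "dq": joint speeds; "joint_torque": joint torques, N m; "tcp_pos": TCP position; "ee_rot": TCP orientation; "ft_force": force on the tool from outside, world axes, zero at the start; "ft_torque": the same for the moment, N m; "width": finger opening in m.
Only numpy, scipy, OpenCV 4.12 (cv2) and the standard library are available. Lean on these libraries where they do the work, as an engineer would, in place of code of your own. Each camera call takes 0.05 s, during which the arm holds its last target. There are 200 camera calls.

TASK

Close the open camera port on top of the microscope head with its dust cap: pick the cap up by pinching its two sprung tabs together, press it down gently onto the port's sprung sealing ring, and let the tabs spring out under the rim so that the cap stays locked on, level and holding the ring down by itself. Do not force it, and leave the other things on the bench where they are.

Things in the scene. Friction and masses are not known exactly. Their poses are not given: they have to be found in the camera images.
- head: Microscope head, fixed: two black eyepieces pointing to its +x and sloping up (tops about 125 mm above the bench), white housing 115 x 100 mm, on a black foot 124 mm across. Origin: on the bench, on the upright axis of the camera port, an aluminium draw tube 66 mm outside, open at the top. More than 20 N between cap and head counts as forcing it.
- port_low (a point): Fixed point of the head on the port's axis, 140 mm above the bench: the tube's rim when the draw tube is fully in. The draw tube was left clamped 0 to 30 mm further out, different each time and not measured: the rim is 140 to 170 mm above the bench. Mouth: a lip 4 mm thick with a 48 mm hole; under the lip the bore is 57 mm wide, 18 mm deep.
- seal (a joint): Travel (m) of the black sprung sealing ring on the rim (51 mm inside, 64 mm outside). 0 = free, its top 6 mm above the rim; 0.005 = pressed fully down, top 1 mm above the rim, a hard stop where force shoots up. It begins to yield at 3 N and takes 2.5 N more per mm (9.3 N at 2.5 mm, 15.5 N at 5 mm).
- cap: Dust cap, black, about 65 g, standing on its spigot. Origin: centre of the spigot's underside; z up. Spigot 45 mm across, 16 mm high, the lowest 4 mm tapered to 37 mm. Above it a flange 68 mm across, 4 mm thick (z 16 to 20 mm). Two upright sprung tabs on the flange at +y and -y. Outside them a 12 mm wide ledge of flange can be pushed down with the fingertips. Any yaw in the port is right.
- cap_top (a point): Point on the cap's axis, on top of the flange (20 mm above the cap's origin), between the two tabs. Each tab is 20 mm wide (x), 6 mm thick (y) and stands 22 mm above the flange; outer faces 44 mm apart when free, 34 mm when fully pinched.
- tab_left (a joint): Inward travel (m) of the +y tab: 0 = free, 0.005 = fully pinched. Spring 3 N at 0, 8 N at 0.005, then a hard stop. The tab carries a square-edged latch 12 mm wide, 7.5 to 11.5 mm under the flange's underside, out to 27 mm from the axis when free, 22 mm when pinched: unpinched it cannot pass the lip, and it can spring out under the lip only while the ring is held down 2.5 mm or more.
- tab_right (a joint): Inward travel (m) of the -y tab and its latch, just like tab_left: 0 = free, 0.005 = fully pinched.
- plaincap: Bystander: small plain black cap without tabs, 42 mm across, 16 mm high. Origin under its centre.
- eyepiece: Bystander: spare dark metal eyepiece standing upright, 34 mm across, 46 mm high. Origin under its centre.
- dish: Bystander: glass dish, 90 mm across, 16 mm high. Origin under its centre.
- taperoll: Bystander: yellow tape roll lying flat, 72 mm across, 18 mm high. Origin under its centre.
- objcan: Bystander: small metal canister, 38 mm across, 55 mm high. Origin under its centre.
- driver: Bystander: screwdriver lying on the bench, 150 mm long.
Things that resemble listed ones, but are neither listed nor needed, are in the scene too. What is shaped like the cap but green is not meant.

How it is judged:
On the way, in this order (a step that is already met when the one before it is completed fails the run):
1. the cap is lifted off the bench with both tabs pinched in (height (world z) of cap above 0.03 m and value of joint each of tab_left, tab_right above 0.003 m), for 0.2 s.
2. the cap, in the mouth of the port, presses the sealing ring down (value of joint seal above 0.002 m and horizontal distance between cap and head below 0.005 m and contact force between cap and head above 3 N), for 0.1 s.
At the end, for the whole second after the job is handed in: The cap sits on the port within 4 mm of its axis and level within 4 degrees, at rest and released, both tabs sprung out (less than 3 mm pinched), locked so that by itself it holds the sealing ring down by more than 1.5 mm (value of joint seal above 0.0015 m and value of joint each of tab_left, tab_right below 0.003 m and horizontal distance between cap and head below 0.004 m and angle between cap's own z axis and vertical below 0.07 rad and linear speed of cap below 0.01 m/s); the robot touches nothing.
It fails at once if the cap is forced against the microscope head with more than 20 N (contact force between cap and head above 20 N).
It fails at once if another thing on the bench is moved by more than 3 cm (distance of any of plaincap, eyepiece, dish, taperoll, objcan, driver from where it was at the start of the episode above 0.03 m).
It also fails if it takes over 54 s, if anything falls off the work surface, if the arm or the gripper's body presses on something with over 40 N, if the wrist force passes 120 N, or if a joint passes its speed limit or range.

## Working session

There is one attempt and no reset: what is moved stays moved. The work goes in short steps, Python scripts to look and compute and a tool call to move; the robot and the scene stay as the last step left them, time stands still between calls to the robot, and variables do not carry over. Pictures are saved under pics/ and viewed, about 8 in all and at most 12, crops included, and the job is handed in when it is done.

Besides the shell and the picture viewer there is one more tool, called as name(argument=value, ...), one argument or row to a line, values as JSON. step_arm: Moves the arm, as the interface text tells. Shifts and turns lie within -1 to 1; 1 stands for 200 mm of shift or 180 degrees of turn. Its arguments: {"type":"object","properties":{"targets":{"type":"array","items":{"type":"array","items":{"type":"number","minimum":-1,"maximum":1}}}},"required":["targets"]}

```bash
ls; mkdir -p pics; cat > h.py <<'E'
import numpy as np, cv2
from station import ctrl, viewer, job, search_frame, pinpoint
def cloud(f):
    z=f["range_z"];v,u=np.mgrid[:z.shape[0],:z.shape[1]]
    p=np.stack([(u-f["cx"])/f["fx"]*z,(v-f["cy"])/f["fy"]*z,z],-1)
    w=p@np.array(f["rotation"]).T+np.array(f["position"]); w[z==0]=np.nan
    return w
E
python3 - <<'E'
from h import *
s=ctrl.sense();print(s["t"],s["tcp_pos"],s["ee_rot"],s["width"])
ims=[]
for n in ("scene","top"):
    f=viewer.grab_frame(n);w=cloud(f);np.savez("/tmp/"+n,w=w,c=f["color"])
    print(n,np.round(f["position"],3),f["fx"])
    cv2.imwrite(f"pics/{n}0.png",f["color"][:,:,::-1])
    for t in ("cap","cap_top","head","port_low","plaincap","eyepiece","dish","taperoll","objcan","driver"):
        for d in pinpoint(f,t)[:3]:
            r,c=map(int,d["point"]); print(t,"pt",round(d["confidence"],2),r,c,np.round(w[r,c],3) if 0<=r<384 and 0<=c<512 else "")
    for t in("cap","head"):
        for d in search_frame(f,t)[:3]: print(t,"rect",round(d["confidence"],2),np.round(d["rect"]))
E
```

```text
pics
0.0 [ 0.25448083 -0.56995148  0.22995723] [-2.63423602  1.70904054  0.00293545] 0.08553160738714269Traceback (most recent call last):
  File "<stdin>", line 5, in <module>
  File "h.py", line 6, in cloud
    w=p@np.array(f["rotation"]).T+np.array(f["position"]); w[z==0]=np.nan
      ~~~~~~~~~~~~~~~~~~~~~~~~~~~^~~~~~~~~~~~~~~~~~~~~~~~
ValueError: operands could not be broadcast together with shapes (384,512) (3,)
```

Rotation is apparently a rotation vector.

```bash
sed -i 's/np.array(f\["rotation"\]).T/R.from_rotvec(f["rotation"]).as_matrix().T/; 1a from scipy.spatial.transform import Rotation as R' h.py
python3 - <<'E'
from h import *
for n in ("scene","top"):
    f=viewer.grab_frame(n);w=cloud(f);np.savez("/tmp/"+n,w=w,c=f["color"])
    print(n,np.round(f["position"],3),f["rotation"],f["fx"])
    cv2.imwrite(f"pics/{n}0.png",f["color"][:,:,::-1])
    for t in ("cap","cap_top","head","port_low","plaincap","eyepiece","dish","taperoll","objcan","driver"):
        for d in pinpoint(f,t)[:3]:
            r,c=map(int,d["point"]); print(t,"pt",round(d["confidence"],2),r,c,np.round(w[r,c],3) if 0<=r<384 and 0<=c<512 else "")
    for t in("cap","head"):
        for d in search_frame(f,t)[:3]: print(t,"rect",round(d["confidence"],2),np.round(d["rect"]))
E
```

```text
scene [1.056 0.249 0.992] [-1.4500402  -2.35713317  0.69850964] 381.6203032147837
cap pt 0.96 226 401 [0.396 0.394 0.02 ]
cap pt 0.94 246 374 [0.492 0.344 0.021]
cap pt 0.87 258 405 [0.487 0.43  0.018]
cap_top pt 0.88 245 371 [0.492 0.335 0.02 ]
cap_top pt 0.72 257 411 [0.477 0.444 0.019]
cap_top pt 0.59 223 408 [0.377 0.41  0.02 ]
head pt 0.84 212 199 [ 0.638 -0.13   0.068]
head pt 0.62 261 276 [0.665 0.122 0.044]
head pt 0.24 181 191 [ 0.584 -0.181  0.119]
port_low pt 0.7 183 191 [ 0.592 -0.176  0.122]
plaincap pt 0.72 205 298 [0.46  0.102 0.016]
plaincap pt 0.72 315 332 [0.719 0.307 0.005]
eyepiece pt 0.65 141 162 [ 0.424 -0.414  0.003]
eyepiece pt 0.47 261 279 [0.662 0.129 0.044]
eyepiece pt 0.42 208 199 [ 0.633 -0.131  0.081]
dish pt 0.62 203 297 [0.454 0.096 0.014]
dish pt 0.57 314 334 [0.714 0.31  0.004]
taperoll pt 0.6 142 161 [ 0.426 -0.418 -0.002]
objcan pt 0.51 172 258 [ 0.406 -0.059  0.019]
driver pt 0.6 194 121 [ 0.665 -0.401  0.012]
cap rect 0.81 [363. 231.  24.  24.]
cap rect 0.76 [396. 242.  28.  25.]
cap rect 0.7 [391. 215.  27.  21.]
head rect 0.96 [146. 171.  71.  
[... 268 characters left out ...]
 [0.376 0.397 0.02 ]
cap_top pt 0.78 220 115 [0.476 0.445 0.019]
cap_top pt 0.57 217 149 [0.484 0.344 0.018]
head pt 0.72 158 227 [0.652 0.11  0.044]
head pt 0.58 176 319 [ 0.578 -0.143  0.148]
port_low pt 0.85 168 327 [ 0.604 -0.169  0.12 ]
plaincap pt 0.45 228 232 [0.449 0.099 0.018]
eyepiece pt 0.41 160 227 [0.645 0.11  0.047]
dish pt 0.97 145 161 [0.704 0.317 0.003]
taperoll pt 0.86 238 410 [ 0.414 -0.422 -0.003]
objcan pt 0.57 159 228 [0.649 0.107 0.043]
objcan pt 0.53 253 286 [ 0.376 -0.057  0.053]
driver pt 0.55 153 399 [ 0.665 -0.397  0.013]
cap rect 0.93 [104. 210.  22.  24.]
cap rect 0.65 [137. 211.  25.  18.]
cap rect 0.62 [119. 244.  22.  24.]
head rect 0.97 [300. 123.  58.  76.]
```

View pics/scene0.png

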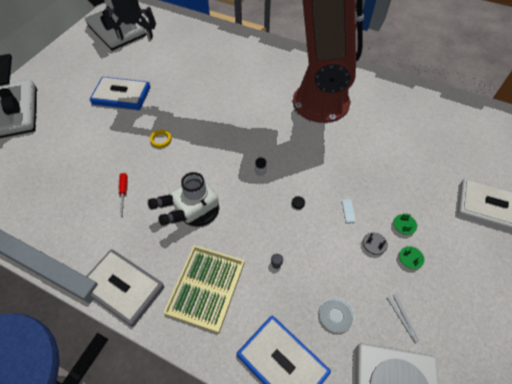

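View pics/top0.png

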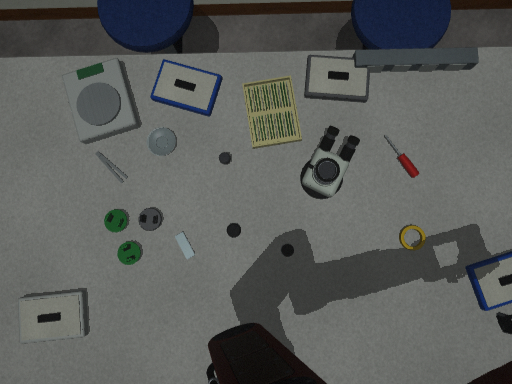

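The scene shows the dark cap at about row 245, col 374 (top view: 219, 151), with two green look-alikes beside it. The head is at about (195, 190) in the scene view and (170, 327) in the top view. Next I measure both precisely.

```bash
python3 - <<'E'
from h import *
out=[]
for n,cc,hc in (("scene",(243,374),(185,192)),("top",(218,150),(170,327))):
    d=np.load(f"/tmp/{n}.npz");w,c=d["w"],d["c"]
    x,y,z=w[...,0],w[...,1],w[...,2]
    near=(np.hypot(x-.482,y-.34)<.055)
    m=near&(z>.012)&(z<.03); t=near&(z>.033)
    hsv=cv2.cvtColor(c,cv2.COLOR_RGB2HSV)
    print(n,"flange n",m.sum(),np.nanmedian(z[m]),"bbox mid",[(np.nanpercentile(a[m],2)+np.nanpercentile(a[m],98))/2 for a in(x,y)],"ext",[np.ptp(a[m]) for a in(x,y)],"bench z",np.nanmedian(z[(np.hypot(x-.482,y-.34)<.06)&(z<.01)]))
    (ex,ey),r=cv2.minEnclosingCircle(np.float32(np.c_[x[m],y[m]]));print(" circ",ex,ey,r)
    print(" tabs",[tuple(np.round(p,3)) for p in w[t]])
    hm=(np.hypot(x-.59,y+.165)<.09)&(z>.135)
    p=w[hm];print(" head n",hm.sum(),np.round(np.percentile(p[:,2],[5,25,50,75,90,98,100]),4))
    zt=np.percentile(p[:,2],90); q=p[abs(p[:,2]-zt)<.006]
    (ex,ey),r=cv2.minEnclosingCircle(np.float32(q[:,:2]));print(" rim circ",ex,ey,r,len(q),"mean",q[:,:2].mean(0))
    for k in (cc,hc):
        out.append(cv2.resize(c[k[0]-30:k[0]+30,k[1]-40:k[1]+40],(400,300),interpolation=cv2.INTER_CUBIC))
im=np.vstack([np.hstack(out[:2]),np.hstack(out[2:])]);cv2.imwrite("pics/crops.png",im[:,:,::-1])
E
```

```text
scene flange n 382 0.018999196256105078 bbox mid [np.float64(0.48156231325581356), np.float64(0.34265384200837756)] ext [np.float64(0.06808262735243897), np.float64(0.06700062560085662)] bench z -0.0013120984661156854
 circ 0.48123177886009216 0.34204816818237305 0.03482711315155029
 tabs [(np.float64(0.469), np.float64(0.322), np.float64(0.042)), (np.float64(0.474), np.float64(0.323), np.float64(0.044)), (np.float64(0.473), np.float64(0.326), np.float64(0.044)), (np.float64(0.478), np.float64(0.322), np.float64(0.043)), (np.float64(0.474), np.float64(0.324), np.float64(0.04)), (np.float64(0.476), np.float64(0.327), np.float64(0.044)), (np.float64(0.477), np.float64(0.321), np.float64(0.036)), (np.float64(0.479), np.float64(0.323), np.float64(0.041)), (np.float64(0.478), np.float64(0.325), np.float64(0.042)), (np.float64(0.482), np.float64(0.322), np.float64(0.038)), (np.float64(0.483), np.float64(0.324), np.float64(0.042)), (np.float64(0.482), np.float64(0.326), np.float64(0.042)), (np.float64(0.485), np.float64(0.32), np.float64(0.037)), (np.float64(0.487), np.float64(0.322), np.fl
[... 3800 characters left out ...]
04)), (np.float64(0.474), np.float64(0.32), np.float64(0.04)), (np.float64(0.471), np.float64(0.363), np.float64(0.042)), (np.float64(0.472), np.float64(0.36), np.float64(0.033)), (np.float64(0.471), np.float64(0.326), np.float64(0.04)), (np.float64(0.471), np.float64(0.322), np.float64(0.043)), (np.float64(0.471), np.float64(0.32), np.float64(0.038)), (np.float64(0.468), np.float64(0.325), np.float64(0.042)), (np.float64(0.468), np.float64(0.323), np.float64(0.039)), (np.float64(0.468), np.float64(0.321), np.float64(0.035))]
 head n 249 [0.1392 0.1436 0.1467 0.1483 0.1496 0.1516 0.153 ]
 rim circ 0.5941908955574036 -0.16500498354434967 0.032469071447849274 184 mean [ 0.59510747 -0.16580102]
```

View pics/crops.png

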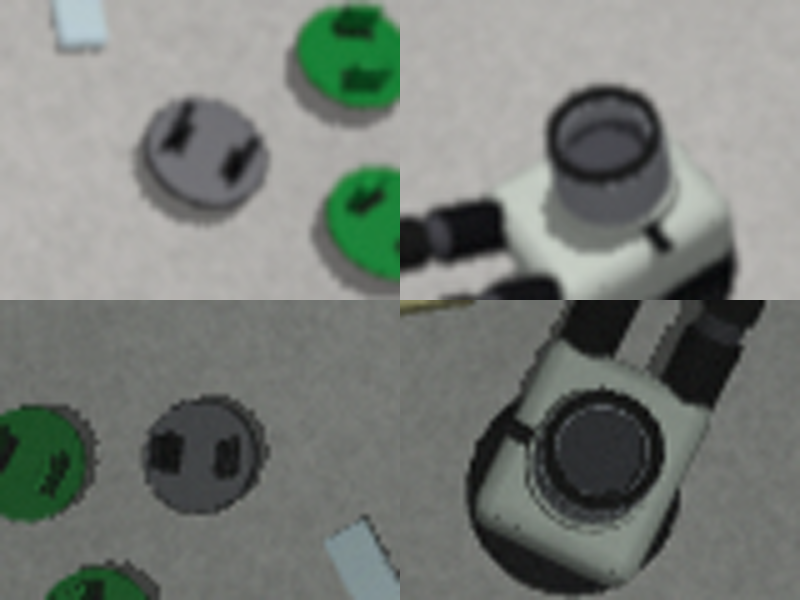

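The crops show the grey cap with tabs roughly along ±y and the port's ring top at about z = 0.148. Averaging the two cameras puts the cap at (0.480, 0.342) with its tab axis at about 85°, and the port axis at (0.5965, -0.165). The radii of 34 and 33 mm match the given sizes.

```bash
cat > plan.py <<'E'
import sys
from h import *
# plan.py x y z yawdeg nrows claw : rows (tool axes) to reach the pose, tool down
x,y,z,a,n,c=map(float,sys.argv[1:]); n=int(n)
s=ctrl.sense(); r=R.from_rotvec(s["ee_rot"]); a=np.radians(a)
g=R.from_matrix(np.array([[np.cos(a),np.sin(a),0],[np.sin(a),-np.cos(a),0],[0,0,-1]]).T)
p=np.array(s["tcp_pos"]); d=np.array([x,y,z])-p; tv=(r.inv()*g).as_rotvec()/np.pi
print("t",round(s["t"],2),"d",np.round(d,4),"turn",np.round(tv*180,2),"q",np.round(s["q"],2),"F",np.round(s["ft_force"],1),"w",round(s["width"],4))
rows=[]
for i in range(n):
    sh=r.inv().apply(d/n)/.2
    rows.append([round(float(v),4)+0. for v in [*sh,*(tv/n),c]]); r=r*R.from_rotvec(tv*np.pi/n)
for k in range(0,n,10): print(rows[k:k+10])
E
python3 plan.py .480 .342 .20 85 24 -1
```

```text
t 1.35 d [ 0.2252  0.9127 -0.0313] turn [   0.     -0.   -150.95] q [-1.26  0.22  1.61  0.    1.31 -0.11] F [-0.5  0.2 -0.1] w 0.0854
[[-0.1545, -0.1204, 0.0065, 0.0, 0.0, -0.0349, -1.0], [-0.1404, -0.1366, 0.0065, 0.0, 0.0, -0.0349, -1.0], [-0.1246, -0.1511, 0.0065, 0.0, 0.0, -0.0349, -1.0], [-0.1073, -0.1639, 0.0065, 0.0, 0.0, -0.0349, -1.0], [-0.0887, -0.1746, 0.0065, 0.0, 0.0, -0.0349, -1.0], [-0.069, -0.1833, 0.0065, 0.0, 0.0, -0.0349, -1.0], [-0.0485, -0.1897, 0.0065, 0.0, 0.0, -0.0349, -1.0], [-0.0275, -0.1939, 0.0065, 0.0, 0.0, -0.0349, -1.0], [-0.0061, -0.1958, 0.0065, 0.0, 0.0, -0.0349, -1.0], [0.0154, -0.1952, 0.0065, 0.0, 0.0, -0.0349, -1.0]]
[[0.0367, -0.1924, 0.0065, 0.0, 0.0, -0.0349, -1.0], [0.0576, -0.1872, 0.0065, 0.0, 0.0, -0.0349, -1.0], [0.0777, -0.1798, 0.0065, 0.0, 0.0, -0.0349, -1.0], [0.097, -0.1702, 0.0065, 0.0, 0.0, -0.0349, -1.0], [0.115, -0.1585, 0.0065, 0.0, 0.0, -0.0349, -1.0], [0.1317, -0.145, 0.0065, 0.0, 0.0, -0.0349, -1.0], [0.1468, -0.1297, 0.0065, 0.0, 0.0, -0.0349, -1.0], [0.1601, -0.1128, 0.0065, 0.0, 0.0, -0.0349, -1.0], [0.1715, -0.0946, 0.0065, 0.0, 0.0, -0.0349, -1.0], [0.1808, -0.0752, 0.0065, 0.0, 0.0, -0.0349, -1.0]]
[[0.188, -0.055, 0.0065, 0.0, 0.0, -0.0349, -1.0], [0.1929, -0.034, 0.0065, 0.0, 0.0, -0.0349, -1.0], [0.1954, -0.0127, 0.0065, 0.0, 0.0, -0.0349, -1.0], [0.1957, 0.0088, 0.0065, 0.0, 0.0, -0.0349, -1.0]]
```

step_arm(
  targets=[
    [-0.15, -0.12, 0, 0, 0, -0.035, -1],
    [-0.14, -0.135, 0, 0, 0, -0.035, -1],
    [-0.125, -0.15, 0, 0, 0, -0.035, -1],
    [-0.105, -0.165, 0, 0, 0, -0.035, -1],
    [-0.09, -0.175, 0, 0, 0, -0.035, -1],
    [-0.07, -0.185, 0, 0, 0, -0.035, -1],
    [-0.05, -0.19, 0, 0, 0, -0.035, -1],
    [-0.03, -0.195, 0, 0, 0, -0.035, -1],
    [-0.005, -0.195, 0, 0, 0, -0.035, -1],
    [0.015, -0.195, 0, 0, 0, -0.035, -1],
  ],
)

```text
t: 2.35
tcp_pos: [0.343, -0.1813, 0.231]
ee_rot: [3.136, -0.026, 0.007]
ft_force: [1.1, -0.3, -0.6]
width: 0.0856
```

step_arm(
  targets=[
    [0.035, -0.19, 0, 0, 0, -0.035, -1],
    [0.06, -0.185, 0, 0, 0, -0.035, -1],
    [0.08, -0.18, 0, 0, 0, -0.035, -1],
    [0.095, -0.17, 0, 0, 0, -0.035, -1],
    [0.115, -0.16, 0, 0, 0, -0.035, -1],
    [0.13, -0.145, 0, 0, 0, -0.035, -1],
    [0.145, -0.13, 0, 0, 0, -0.035, -1],
    [0.16, -0.115, 0, 0, 0, -0.035, -1],
    [0.17, -0.095, 0, 0, 0, -0.035, -1],
    [0.18, -0.075, 0, 0, 0, -0.035, -1],
  ],
)

```text
t: 3.35
tcp_pos: [0.4151, 0.2194, 0.2333]
ee_rot: [2.639, 1.673, 0.02]
ft_force: [-0.0, 0.1, -0.0]
width: 0.0852
```

```bash
python3 plan.py .480 .342 .10 85 10 -0.15
```

```text
t 3.35 d [ 0.0649  0.1226 -0.1333] turn [  1.2    0.11 -20.27] q [ 0.35 -0.14  1.97 -0.01  1.29 -0.78] F [-0.   0.1 -0. ] w 0.0852
[[0.0692, 0.0018, 0.0668, 0.0007, 0.0001, -0.0113, -0.15], [0.069, 0.0044, 0.0668, 0.0007, 0.0001, -0.0113, -0.15], [0.0688, 0.007, 0.0668, 0.0007, 0.0001, -0.0113, -0.15], [0.0685, 0.0095, 0.0668, 0.0007, 0.0001, -0.0113, -0.15], [0.0681, 0.0121, 0.0668, 0.0007, 0.0001, -0.0113, -0.15], [0.0676, 0.0146, 0.0668, 0.0007, 0.0001, -0.0113, -0.15], [0.0671, 0.0172, 0.0668, 0.0007, 0.0001, -0.0113, -0.15], [0.0664, 0.0197, 0.0668, 0.0007, 0.0001, -0.0113, -0.15], [0.0656, 0.0221, 0.0667, 0.0007, 0.0001, -0.0113, -0.15], [0.0648, 0.0246, 0.0667, 0.0007, 0.0001, -0.0113, -0.15]]
```

step_arm(
  targets=[
    [0.07, 0.002, 0.067, 0.0007, 0, -0.0115, -0.3],
    [0.07, 0.005, 0.067, 0.0007, 0, -0.0115, -0.3],
    [0.07, 0.007, 0.067, 0.0007, 0, -0.0115, -0.3],
    [0.07, 0.01, 0.067, 0.0007, 0, -0.0115, -0.3],
    [0.07, 0.012, 0.067, 0.0007, 0, -0.0115, -0.3],
    [0.07, 0.015, 0.067, 0.0007, 0, -0.0115, -0.3],
    [0.068, 0.017, 0.067, 0.0007, 0, -0.0115, -0.3],
    [0.068, 0.02, 0.067, 0.0007, 0, -0.0115, -0.3],
    [0.067, 0.022, 0.067, 0.0007, 0, -0.0115, -0.3],
    [0.065, 0.025, 0.067, 0.0007, 0, -0.0115, -0.3],
  ],
)

```text
t: 4.35
tcp_pos: [0.484, 0.3579, 0.0998]
ee_rot: [2.279, 2.159, 0.012]
ft_force: [0.1, 0.2, -0.4]
width: 0.0552
```

```bash
python3 plan.py .480 .342 .045 85 5 -0.3
```

```text
t 4.35 d [-0.004  -0.0159 -0.0548] turn [ 0.4  -0.23  1.9 ] q [ 0.52  0.31  1.77 -0.    1.06 -1.  ] F [ 0.1  0.2 -0.4] w 0.0552
[[-0.0163, -0.0035, 0.0547, 0.0004, -0.0003, 0.0021, -0.3], [-0.0163, -0.0033, 0.0548, 0.0004, -0.0003, 0.0021, -0.3], [-0.0162, -0.0031, 0.0548, 0.0004, -0.0003, 0.0021, -0.3], [-0.0162, -0.0029, 0.0548, 0.0004, -0.0003, 0.0021, -0.3], [-0.0162, -0.0027, 0.0548, 0.0004, -0.0003, 0.0021, -0.3]]
```

step_arm(
  targets=[
    [-0.04, -0.008, 0.04, 0.001, -0.001, 0.005, -0.3],
    [-0.04, -0.008, 0.04, 0.001, -0.001, 0.005, -0.3],
    [0, 0, 0.04, 0, 0, 0, -0.3],
    [0, 0, 0.04, 0, 0, 0, -0.3],
    [0, 0, 0.04, 0, 0, 0, -0.3],
    [0, 0, 0, 0, 0, 0, -0.3],
    [0, 0, 0, 0, 0, 0, -0.3],
  ],
)

```text
t: 5.05
tcp_pos: [0.4785, 0.3396, 0.0557]
ee_rot: [2.317, 2.119, -0.007]
ft_force: [0.3, -0.0, 1.2]
width: 0.0553
```

```bash
python3 plan.py .480 .342 .03 85 4 -0.3; python3 - <<'E'
from h import *
f=viewer.grab_frame("scene")
cv2.imwrite("pics/pre.png",cv2.resize(f["color"][185:285,320:450],(780,600),interpolation=cv2.INTER_CUBIC)[:,:,::-1])
E
```

```text
t 5.05 d [ 0.0015  0.0024 -0.0257] turn [-0.11  0.26 -0.14] q [ 0.5   0.35  1.81 -0.    0.98 -0.98] F [ 0.3 -0.   1.2] w 0.0553
[[0.0034, 0.0017, 0.0322, -0.0001, 0.0004, -0.0002, -0.3], [0.0033, 0.0016, 0.0322, -0.0001, 0.0004, -0.0002, -0.3], [0.0033, 0.0016, 0.0322, -0.0001, 0.0004, -0.0002, -0.3], [0.0032, 0.0016, 0.0322, -0.0001, 0.0004, -0.0002, -0.3]]
```

View pics/pre.png

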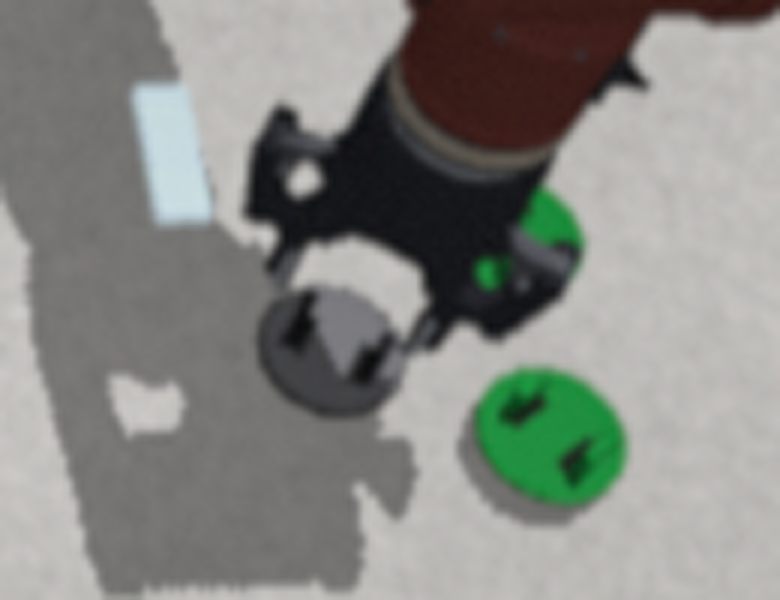

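The fingers (about (285,250) and (430,330)) straddle the dark cap's tabs, with clearance to the green ones. Now I descend.

step_arm(
  targets=[
    [0.008, 0.005, 0.03, 0, 0.001, 0, -0.3],
    [0.008, 0.005, 0.03, 0, 0, 0, -0.3],
    [0, 0, 0.03, 0, 0, 0, -0.2],
    [0, 0, 0.02, 0, 0, 0, -0.15],
    [0, 0, 0.01, 0, 0, 0, -0.15],
    [0, 0, 0, 0, 0, 0, -0.15],
  ],
)

```text
t: 5.7
tcp_pos: [0.4817, 0.3435, 0.0306]
ee_rot: [-2.318, -2.12, 0.0]
ft_force: [-0.2, -0.0, 0.8]
width: 0.0491
```

```bash
python3 plan.py .480 .342 .02 85 4 -0.15
```

```text
t 5.7 d [-0.0017 -0.0015 -0.0106] turn [-0.02  0.01 -0.11] q [ 0.5   0.39  1.81  0.    0.94 -0.98] F [-0.2 -0.   0.8] w 0.0491
[[-0.0021, -0.0019, 0.0132, 0.0, 0.0, -0.0002, -0.15], [-0.0021, -0.0019, 0.0132, 0.0, 0.0, -0.0002, -0.15], [-0.0021, -0.0019, 0.0132, 0.0, 0.0, -0.0002, -0.15], [-0.0021, -0.0019, 0.0132, 0.0, 0.0, -0.0002, -0.15]]
```

step_arm(
  targets=[
    [-0.005, -0.004, 0.012, 0, 0, 0, -0.15],
    [-0.003, -0.003, 0.012, 0, 0, 0, -0.15],
    [0, 0, 0.012, 0, 0, 0, -0.15],
    [0, 0, 0.008, 0, 0, 0, -0.15],
    [0, 0, 0, 0, 0, 0, -0.15],
  ],
)

```text
t: 6.2
tcp_pos: [0.4801, 0.342, 0.0213]
ee_rot: [-2.318, -2.12, -0.0]
ft_force: [0.3, -0.0, 0.4]
width: 0.0492
```

step_arm(
  targets=[
    [0, 0, 0.006, 0, 0, 0, -0.15],
    [0, 0, 0.006, 0, 0, 0, -0.15],
    [0, 0, 0, 0, 0, 0, -0.15],
  ],
)

```text
t: 6.5
tcp_pos: [0.4803, 0.3421, 0.0189]
ee_rot: [2.318, 2.12, 0.001]
ft_force: [-0.5, -0.2, -0.1]
width: 0.0489
```

step_arm(
  targets=[
    [0, 0, 0.006, 0, 0, 0, -0.15],
    [0, 0, 0.006, 0, 0, 0, -0.15],
    [0, 0, 0, 0, 0, 0, -0.15],
  ],
)

```text
t: 6.8
tcp_pos: [0.4807, 0.3424, 0.0174]
ee_rot: [2.318, 2.12, 0.002]
ft_force: [0.3, -0.4, 0.4]
width: 0.0489
```

step_arm(
  targets=[
    [0, 0, 0.005, 0, 0, 0, -0.15],
    [0, 0, 0.005, 0, 0, 0, -0.15],
    [0, 0, 0, 0, 0, 0, -0.15],
  ],
)

```text
t: 7.1
tcp_pos: [0.4811, 0.3426, 0.0175]
ee_rot: [2.318, 2.12, 0.001]
ft_force: [0.3, -0.1, -0.1]
width: 0.0492
```

step_arm(
  targets=[
    [-0.003, -0.002, 0.01, 0, 0, 0, -0.15],
    [0, 0, 0.01, 0, 0, 0, -0.15],
  ],
)

```text
t: 7.3
tcp_pos: [0.4814, 0.3427, 0.0171]
ee_rot: [-2.318, -2.121, -0.0]
ft_force: [-7.0, -4.1, 16.2]
width: 0.049
```

step_arm(
  targets=[
    [0, 0, -0.01, 0, 0, 0, -0.15],
    [0, 0, 0, 0, 0, 0, -0.1],
    [0, 0, 0, 0, 0, 0, 0],
    [0, 0, 0, 0, 0, 0, 0.1],
    [0, 0, 0, 0, 0, 0, 0.18],
    [0, 0, 0, 0, 0, 0, 0.18],
  ],
)

```text
t: 7.9
tcp_pos: [0.482, 0.3432, 0.0202]
ee_rot: [2.318, 2.12, 0.003]
ft_force: [-0.6, -1.2, 3.2]
width: 0.0351
```

```bash
python3 plan.py .480 .342 .017 85 1 0.18
```

```text
t 7.9 d [-0.002  -0.0012 -0.0032] turn [ 0.07 -0.07 -0.1 ] q [ 0.5   0.41  1.81  0.    0.92 -0.98] F [-0.6 -1.2  3.2] w 0.0351
[[-0.0069, -0.0095, 0.0157, 0.0004, -0.0004, -0.0006, 0.18]]
```

step_arm(
  targets=[
    [0, 0, 0.01, 0, 0, 0, 0.18],
    [0, 0, 0.01, 0, 0, 0, 0.18],
  ],
)

```text
t: 8.1
tcp_pos: [0.4825, 0.3436, 0.0191]
ee_rot: [-2.318, -2.12, -0.001]
ft_force: [-6.9, -4.1, 21.3]
width: 0.035
```

step_arm(
  targets=[
    [0, 0, -0.01, 0, 0, 0, 0.19],
    [0, 0, -0.02, 0, 0, 0, 0.19],
    [0, 0, -0.04, 0, 0, 0, 0.19],
    [0, 0, -0.06, 0, 0, 0, 0.19],
    [0, 0, -0.08, 0, 0, 0, 0.19],
    [0, 0, -0.08, 0, 0, 0, 0.19],
    [0, 0, -0.06, 0, 0, 0, 0.19],
    [0, 0, -0.02, 0, 0, 0, 0.19],
    [0, 0, 0, 0, 0, 0, 0.19],
    [0, 0, 0, 0, 0, 0, 0.19],
  ],
)

```text
t: 9.1
tcp_pos: [0.4821, 0.3431, 0.0982]
ee_rot: [2.318, 2.12, 0.002]
ft_force: [-0.5, -0.6, -0.7]
width: 0.0348
```

```bash
python3 - <<'E'
from h import *
s=ctrl.sense();print(s["t"],s["tcp_pos"],s["width"],s["ft_force"])
f=viewer.grab_frame("scene");w=cloud(f);g=viewer.grab_frame("top")
cv2.imwrite("pics/lift.png",np.hstack([cv2.resize(f["color"][165:265,310:440],(390,300),interpolation=cv2.INTER_CUBIC),cv2.resize(g["color"][170:270,100:230],(390,300),interpolation=cv2.INTER_CUBIC)])[:,:,::-1])
E
python3 plan.py .5965 -.165 .235 85 18 0.19
```

```text
9.1 [0.48205472 0.34306062 0.0982329 ] 0.034758590840467174 [-0.48069982 -0.5887795  -0.74215331]
t 9.2 d [ 0.1148 -0.5079  0.1373] turn [-0.   -0.01 -0.1 ] q [ 0.5   0.29  1.79  0.    1.06 -0.98] F [ 0.2  0.6 -0.1] w 0.0348
[[-0.1377, 0.0443, -0.0382, 0.0, 0.0, 0.0, 0.19], [-0.1377, 0.0443, -0.0382, 0.0, 0.0, 0.0, 0.19], [-0.1377, 0.0443, -0.0382, 0.0, 0.0, 0.0, 0.19], [-0.1377, 0.0443, -0.0382, 0.0, 0.0, 0.0, 0.19], [-0.1377, 0.0442, -0.0382, 0.0, 0.0, 0.0, 0.19], [-0.1377, 0.0442, -0.0382, 0.0, 0.0, 0.0, 0.19], [-0.1377, 0.0442, -0.0382, 0.0, 0.0, 0.0, 0.19], [-0.1377, 0.0442, -0.0382, 0.0, 0.0, 0.0, 0.19], [-0.1377, 0.0442, -0.0382, 0.0, 0.0, 0.0, 0.19], [-0.1377, 0.0442, -0.0382, 0.0, 0.0, 0.0, 0.19]]
[[-0.1377, 0.0442, -0.0382, 0.0, 0.0, 0.0, 0.19], [-0.1377, 0.0441, -0.0382, 0.0, 0.0, 0.0, 0.19], [-0.1377, 0.0441, -0.0382, 0.0, 0.0, 0.0, 0.19], [-0.1377, 0.0441, -0.0382, 0.0, 0.0, 0.0, 0.19], [-0.1378, 0.0441, -0.0382, 0.0, 0.0, 0.0, 0.19], [-0.1378, 0.0441, -0.0382, 0.0, 0.0, 0.0, 0.19], [-0.1378, 0.0441, -0.0382, 0.0, 0.0, 0.0, 0.19], [-0.1378, 0.0441, -0.0382, 0.0, 0.0, 0.0, 0.19]]
```

View pics/lift.png

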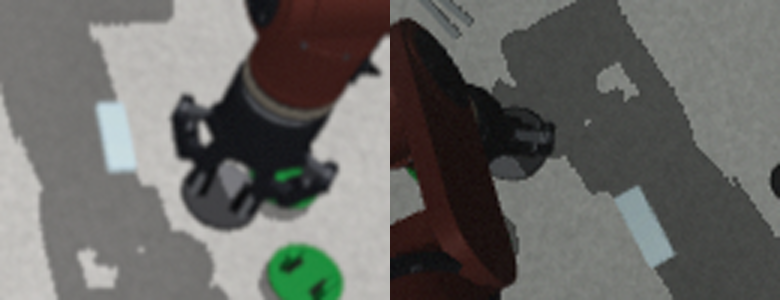

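The cap is lifted and hangs level between the jaws, with the green caps undisturbed. Next I carry it over to the port.

step_arm(
  targets=[
    [-0.06, 0.02, -0.08, 0, 0, 0, 0.19],
    [-0.12, 0.04, -0.08, 0, 0, 0, 0.19],
    [-0.14, 0.045, -0.08, 0, 0, 0, 0.19],
    [-0.14, 0.045, -0.08, 0, 0, 0, 0.19],
    [-0.14, 0.045, -0.08, 0, 0, 0, 0.19],
    [-0.14, 0.045, -0.08, 0, 0, 0, 0.19],
    [-0.14, 0.045, -0.08, 0, 0, 0, 0.19],
    [-0.14, 0.045, -0.05, 0, 0, 0, 0.19],
    [-0.14, 0.045, 0, 0, 0, 0, 0.19],
    [-0.14, 0.045, 0, 0, 0, 0, 0.19],
  ],
)

```text
t: 10.2
tcp_pos: [0.5425, 0.0615, 0.229]
ee_rot: [2.31, 2.125, -0.011]
ft_force: [1.2, 0.8, -0.8]
width: 0.0345
```

```bash
python3 plan.py .5985 -.165 .235 85 10 0.19
```

```text
t 10.2 d [ 0.056  -0.2265  0.006 ] turn [-0.13  0.43  0.22] q [-0.01  0.05  1.8  -0.01  1.29 -1.5 ] F [ 1.2  0.8 -0.8] w 0.0345
[[-0.1105, 0.0373, -0.0022, -0.0001, 0.0002, 0.0001, 0.19], [-0.1105, 0.0374, -0.0023, -0.0001, 0.0002, 0.0001, 0.19], [-0.1105, 0.0374, -0.0024, -0.0001, 0.0002, 0.0001, 0.19], [-0.1105, 0.0375, -0.0025, -0.0001, 0.0002, 0.0001, 0.19], [-0.1105, 0.0375, -0.0025, -0.0001, 0.0002, 0.0001, 0.19], [-0.1104, 0.0375, -0.0026, -0.0001, 0.0002, 0.0001, 0.19], [-0.1104, 0.0376, -0.0027, -0.0001, 0.0002, 0.0001, 0.19], [-0.1104, 0.0376, -0.0028, -0.0001, 0.0002, 0.0001, 0.19], [-0.1104, 0.0377, -0.0028, -0.0001, 0.0002, 0.0001, 0.19], [-0.1104, 0.0377, -0.0029, -0.0001, 0.0002, 0.0001, 0.19]]
```

step_arm(
  targets=[
    [-0.13, 0.045, -0.003, 0, 0, 0, 0.19],
    [-0.13, 0.045, -0.003, 0, 0, 0, 0.19],
    [-0.13, 0.045, -0.003, 0, 0, 0, 0.19],
    [-0.13, 0.045, -0.003, 0, 0, 0, 0.19],
    [-0.13, 0.045, -0.003, 0, 0, 0, 0.19],
    [-0.11, 0.04, -0.003, 0, 0, 0, 0.19],
    [-0.09, 0.03, 0, 0, 0, 0, 0.19],
    [-0.06, 0.02, 0, 0, 0, 0, 0.19],
    [-0.03, 0.01, 0, 0, 0, 0, 0.19],
    [0, 0, 0, 0, 0, 0, 0.19],
  ],
)

```text
t: 11.2
tcp_pos: [0.5881, -0.1514, 0.2404]
ee_rot: [2.318, 2.112, -0.016]
ft_force: [-0.2, 0.3, -0.7]
width: 0.035
```

```bash
python3 plan.py .5985 -.165 .20 85 4 0.19
```

```text
t 11.2 d [ 0.0104 -0.0136 -0.0404] turn [-0.16  0.66 -0.33] q [-0.36  0.17  1.65 -0.01  1.32 -1.84] F [-0.2  0.3 -0.7] w 0.035
[[-0.0152, 0.0147, 0.0506, -0.0002, 0.0009, -0.0005, 0.19], [-0.0153, 0.0146, 0.0506, -0.0002, 0.0009, -0.0005, 0.19], [-0.0155, 0.0146, 0.0506, -0.0002, 0.0009, -0.0005, 0.19], [-0.0157, 0.0145, 0.0505, -0.0002, 0.0009, -0.0005, 0.19]]
```

step_arm(
  targets=[
    [-0.02, 0.02, 0.05, 0, 0.001, 0, 0.19],
    [-0.02, 0.02, 0.05, 0, 0.001, -0.001, 0.19],
    [-0.015, 0.015, 0.05, 0, 0.001, -0.001, 0.19],
    [-0.005, 0.005, 0.03, 0, 0, 0, 0.19],
    [0, 0, 0, 0, 0, 0, 0.19],
    [0, 0, 0, 0, 0, 0, 0.19],
  ],
)

```text
t: 11.8
tcp_pos: [0.5983, -0.1622, 0.1991]
ee_rot: [-2.307, -2.124, 0.006]
ft_force: [-0.1, -0.0, 0.1]
width: 0.035
```

```bash
python3 plan.py .5985 -.165 .20 85 4 0.19; python3 - <<'E'
from h import *
ims=[]
for n in("scene","top"):
    f=viewer.grab_frame(n);w=cloud(f);s=ctrl.sense();p=np.array(s["tcp_pos"])
    x,y,z=[w[...,i] for i in range(3)]
    m=(np.hypot(x-p[0],y-p[1])<.045)&(abs(z-(p[2]+.0))<.006)
    q=np.float32(np.c_[x[m],y[m]])
    print(n,p,m.sum(),"circ",cv2.minEnclosingCircle(q),np.percentile(q,[1,99],axis=0),np.median(z[m]))
    c=f["color"];k=(185,192) if n=="scene" else (170,327)
    ims.append(cv2.resize(c[k[0]-50:k[0]+50,k[1]-65:k[1]+65],(390,300),interpolation=cv2.INTER_CUBIC))
cv2.imwrite("pics/hover.png",np.hstack(ims)[:,:,::-1])
E
```

```text
t 11.8 d [ 0.0002 -0.0028  0.0009] turn [-0.41 -0.07  0.26] q [-0.38  0.24  1.65 -0.    1.26 -1.87] F [-0.1 -0.   0.1] w 0.035
[[-0.0035, 0.0005, -0.0012, -0.0006, -0.0001, 0.0004, 0.19], [-0.0035, 0.0005, -0.0012, -0.0006, -0.0001, 0.0004, 0.19], [-0.0035, 0.0005, -0.0011, -0.0006, -0.0001, 0.0004, 0.19], [-0.0035, 0.0005, -0.0011, -0.0006, -0.0001, 0.0004, 0.19]]
scene [ 0.59822252 -0.16208846  0.19908656] 237 circ ((0.5991551876068115, -0.1600543111562729), 0.033634550869464874) [[ 0.57848523 -0.19104993]
 [ 0.6297588  -0.12859171]] 0.19832544664624052
top [ 0.5984001  -0.16218011  0.19951547] 226 circ ((0.5833920240402222, -0.16117990016937256), 0.031412266194820404) [[ 0.56184125 -0.19126314]
 [ 0.59266898 -0.13104868]] 0.19964910019845228
```

View pics/hover.png

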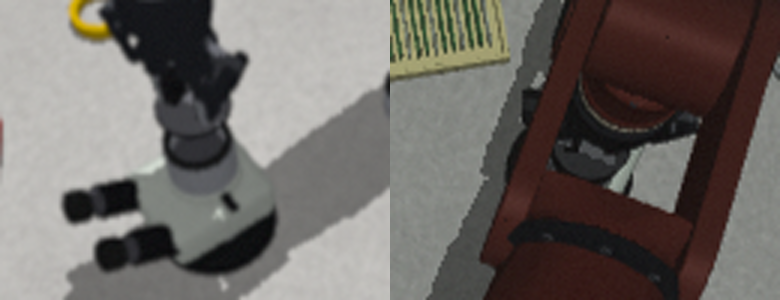

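```bash
cat > fit.py <<'E'
from h import *
from scipy.optimize import least_squares
def front(q,camxy,r,c0):
    # robust fixed-radius fit of the outer boundary on the camera side
    h=cv2.convexHull(np.float32(q))[:,0]; 
    u=(camxy-c0)/np.linalg.norm(camxy-c0)
    n=(h-c0)/np.linalg.norm(h-c0,axis=1)[:,None]; h=h[(n@u)>-.15]
    o=least_squares(lambda c:np.hypot(*(h-c).T)-r,c0,loss="soft_l1",f_scale=.001)
    return o.x,len(h),np.std(o.fun)
E
python3 - <<'E'
from fit import *
f=viewer.grab_frame("scene");w=cloud(f);p=np.array(ctrl.sense()["tcp_pos"]);cam=np.array(f["position"])[:2]
x,y,z=[w[...,i] for i in range(3)]
for lo,hi in((-.004,.004),(-.005,.005)):
    m=(np.hypot(x-p[0],y-p[1])<.04)&(z>p[2]+lo)&(z<p[2]+hi)
    for r in (.033,.034): print("flange",r,*front(w[m][:,:2],cam,r,p[:2]))
w0=np.load("/tmp/scene.npz")["w"];x,y,z=[w0[...,i] for i in range(3)]
for n in ("scene","top"):
  w0=np.load(f"/tmp/{n}.npz")["w"];x,y,z=[w0[...,i] for i in range(3)]
  cm=cam if n=="scene" else np.array([.412,-.02])
  for zc in (.146,.148):
    m=(np.hypot(x-.598,y+.164)<.045)&(abs(z-zc)<.005)
    print(n,"rim",*front(w0[m][:,:2],cm,.032,np.array([.597,-.165])))
  m=(np.hypot(x-.4805,y-.342)<.045)&(abs(z-.019)<.006)
  print(n,"cap0",*front(w0[m][:,:2],cm,.034,np.array([.4805,.342])))
print(p)
E
```

```text
flange 0.033 [ 0.59781483 -0.16102408] 16 0.00048790933162786543
flange 0.034 [ 0.59665358 -0.16169076] 16 0.0006850924131040739
flange 0.033 [ 0.59794039 -0.16105419] 16 0.000430134842863464
flange 0.034 [ 0.59678532 -0.1617345 ] 16 0.0006218842468271934
scene rim [ 0.59848935 -0.16378006] 14 0.0006235498242245646
scene rim [ 0.59858045 -0.16383224] 13 0.0007557866768531227
scene cap0 [0.48079378 0.34215847] 16 0.0008105044347072406
top rim [ 0.59426611 -0.16524383] 15 0.000305507854392943
top rim [ 0.59464384 -0.16545409] 12 0.0004472798757583242
top cap0 [0.47824825 0.34265707] 13 0.0004529455701326131
[ 0.5986408  -0.16233339  0.1999674 ]
```

step_arm(
  targets=[
    [-0.014, 0.002, 0.03, -0.002, 0, 0, 0.19],
    [0, 0, 0.04, 0, 0, 0, 0.19],
    [0, 0, 0.03, 0, 0, 0, 0.19],
    [0, 0, 0.01, 0, 0, 0, 0.19],
    [0, 0, 0, 0, 0, 0, 0.19],
    [0, 0, 0, 0, 0, 0, 0.19],
  ],
)

```text
t: 12.55
tcp_pos: [0.5991, -0.1654, 0.177]
ee_rot: [2.31, 2.127, 0.003]
ft_force: [0.2, -0.2, -1.0]
width: 0.0346
```

```bash
python3 plan.py .5993 -.165 .162 85 1 0.19
```

```text
t 12.55 d [ 0.0002  0.0004 -0.015 ] turn [ 0.15 -0.02  0.27] q [-0.38  0.26  1.67  0.    1.21 -1.87] F [ 0.2 -0.2 -1. ] w 0.0346
[[0.0021, 0.0006, 0.0751, 0.0008, -0.0001, 0.0015, 0.19]]
```

step_arm(
  targets=[
    [0.002, 0, 0.025, 0.001, 0, 0.001, 0.19],
    [0, 0, 0.025, 0, 0, 0, 0.19],
    [0, 0, 0.02, 0, 0, 0, 0.19],
    [0, 0, 0, 0, 0, 0, 0.19],
  ],
)

```text
t: 12.95
tcp_pos: [0.5995, -0.165, 0.1623]
ee_rot: [2.315, 2.124, 0.0]
ft_force: [-0.2, -1.1, -0.4]
width: 0.0347
```

step_arm(
  targets=[
    [0, 0, 0.01, 0, 0, 0, 0.19],
    [0, 0, 0.01, 0, 0, 0, 0.19],
    [0, 0, 0, 0, 0, 0, 0.19],
  ],
)

```text
t: 13.25
tcp_pos: [0.5995, -0.165, 0.1578]
ee_rot: [-2.315, -2.124, -0.0]
ft_force: [-0.3, 0.1, -0.7]
width: 0.0346
```

step_arm(
  targets=[
    [0, 0, 0.008, 0, 0, 0, 0.19],
    [0, 0, 0.008, 0, 0, 0, 0.19],
    [0, 0, 0, 0, 0, 0, 0.19],
  ],
)

```text
t: 13.55
tcp_pos: [0.5997, -0.1651, 0.1547]
ee_rot: [2.314, 2.124, 0.0]
ft_force: [-0.3, 0.5, -0.4]
width: 0.035
```

step_arm(
  targets=[
    [0, 0, 0.007, 0, 0, 0, 0.19],
    [0, 0, 0.005, 0, 0, 0, 0.19],
    [0, 0, 0, 0, 0, 0, 0.19],
  ],
)

```text
t: 13.85
tcp_pos: [0.5998, -0.1652, 0.1522]
ee_rot: [2.314, 2.124, 0.001]
ft_force: [-0.1, 0.6, -0.7]
width: 0.0348
```

step_arm(
  targets=[
    [0, 0, 0.006, 0, 0, 0, 0.19],
    [0, 0, 0.005, 0, 0, 0, 0.19],
    [0, 0, 0, 0, 0, 0, 0.19],
  ],
)

```text
t: 14.15
tcp_pos: [0.6001, -0.1652, 0.1516]
ee_rot: [2.314, 2.123, 0.001]
ft_force: [-0.9, -0.2, 2.0]
width: 0.035
```

step_arm(
  targets=[
    [0, 0, 0.006, 0, 0, 0, 0.19],
    [0, 0, 0, 0, 0, 0, 0.19],
  ],
)

```text
t: 14.35
tcp_pos: [0.6004, -0.1653, 0.1514]
ee_rot: [2.313, 2.123, 0.001]
ft_force: [-2.2, -0.1, 2.6]
width: 0.035
```

step_arm(
  targets=[
    [0, -0.002, 0.006, 0, 0, 0, 0.19],
    [0, -0.002, 0.006, 0, 0, 0, 0.19],
  ],
)

```text
t: 14.55
tcp_pos: [0.6004, -0.1654, 0.1502]
ee_rot: [2.312, 2.122, 0.003]
ft_force: [-1.6, 0.7, 6.2]
width: 0.0346
```

step_arm(
  targets=[
    [0, -0.001, 0.006, 0, 0, 0, 0.19],
    [0, -0.001, 0.006, 0, 0, 0, 0.19],
  ],
)

```text
t: 14.75
tcp_pos: [0.6005, -0.1654, 0.1496]
ee_rot: [2.312, 2.121, 0.004]
ft_force: [-1.9, 1.8, 7.1]
width: 0.0345
```

step_arm(
  targets=[
    [0, -0.003, 0.007, 0, 0, 0, 0.19],
    [0, -0.002, 0.007, 0, 0, 0, 0.19],
  ],
)

```text
t: 14.95
tcp_pos: [0.6005, -0.1654, 0.1494]
ee_rot: [2.31, 2.12, 0.006]
ft_force: [-2.5, 0.7, 7.9]
width: 0.0346
```

step_arm(
  targets=[
    [0, -0.002, 0.008, 0, 0, 0, 0.19],
    [0, -0.002, 0.008, 0, 0, 0, 0.19],
  ],
)

```text
t: 15.15
tcp_pos: [0.6005, -0.1654, 0.1491]
ee_rot: [2.309, 2.119, 0.008]
ft_force: [-2.1, 2.0, 9.4]
width: 0.0348
```

step_arm(
  targets=[
    [0, -0.002, 0.01, 0, 0, 0, 0.19],
    [0, -0.002, 0.01, 0, 0, 0, 0.19],
  ],
)

```text
t: 15.35
tcp_pos: [0.6005, -0.1654, 0.1485]
ee_rot: [2.308, 2.119, 0.009]
ft_force: [-3.1, 1.7, 10.6]
width: 0.0345
```

```bash
python3 plan.py .600 -.1653 .147 85 1 0.19
```

```text
t 15.35 d [-0.0005  0.0001 -0.0015] turn [0.59 0.07 0.09] q [-0.38  0.29  1.69  0.    1.15 -1.87] F [-3.1  1.7 10.6] w 0.0345
[[0.0002, -0.0026, 0.0075, 0.0033, 0.0004, 0.0005, 0.19]]
```

step_arm(
  targets=[
    [0, -0.003, 0.011, 0.003, 0, 0, 0.19],
    [0, -0.003, 0.011, 0.003, 0, 0, 0.19],
  ],
)

```text
t: 15.55
tcp_pos: [0.6005, -0.1654, 0.1483]
ee_rot: [-2.312, -2.122, 0.008]
ft_force: [-3.4, 2.7, 9.9]
width: 0.0349
```

step_arm(
  targets=[
    [0, -0.003, 0.012, 0.002, 0, 0, 0.19],
    [0, -0.003, 0.012, 0.002, 0, 0, 0.19],
  ],
)

```text
t: 15.75
tcp_pos: [0.6006, -0.1654, 0.148]
ee_rot: [-2.307, -2.117, 0.019]
ft_force: [-4.1, 1.4, 10.9]
width: 0.0346
```

step_arm(
  targets=[
    [0, -0.002, 0.013, -0.003, 0, 0, 0.19],
    [0, -0.002, 0.013, -0.003, 0, 0, 0.19],
  ],
)

```text
t: 15.95
tcp_pos: [0.6008, -0.1655, 0.1476]
ee_rot: [2.311, 2.122, 0.002]
ft_force: [-5.3, 1.5, 12.1]
width: 0.0348
```

```bash
python3 plan.py .600 -.1653 .147 85 1 0.19
```

```text
t 15.95 d [-0.0008  0.0002 -0.0006] turn [0.24 0.11 0.1 ] q [-0.38  0.29  1.69 -0.    1.16 -1.87] F [-5.3  1.5 12.1] w 0.0348
[[0.0005, -0.0042, 0.0028, 0.0014, 0.0006, 0.0006, 0.19]]
```

step_arm(
  targets=[
    [0, -0.01, 0.013, 0, 0, 0, 0.19],
    [0, -0.01, 0.013, 0, 0, 0, 0.19],
  ],
)

```text
t: 16.15
tcp_pos: [0.6007, -0.1655, 0.1483]
ee_rot: [2.306, 2.116, 0.012]
ft_force: [-1.0, 1.8, 11.0]
width: 0.0348
```

step_arm(
  targets=[
    [0, -0.006, 0.014, 0.002, 0, 0, 0.19],
    [0, -0.006, 0.014, 0.001, 0, 0, 0.19],
  ],
)

```text
t: 16.35
tcp_pos: [0.6008, -0.1655, 0.1481]
ee_rot: [2.308, 2.118, 0.008]
ft_force: [-3.5, 2.2, 10.5]
width: 0.0347
```

step_arm(
  targets=[
    [0, -0.006, 0.015, 0.001, 0, 0, 0.19],
    [0, -0.006, 0.015, 0.001, 0, 0, 0.19],
  ],
)

```text
t: 16.55
tcp_pos: [0.6008, -0.1655, 0.1476]
ee_rot: [2.308, 2.118, 0.006]
ft_force: [-4.7, 2.5, 12.3]
width: 0.0345
```

step_arm(
  targets=[
    [0, -0.007, 0.016, 0.001, 0, 0, 0.19],
    [0, -0.007, 0.016, 0, 0, 0, 0.19],
  ],
)

```text
t: 16.75
tcp_pos: [0.6008, -0.1655, 0.1473]
ee_rot: [2.306, 2.116, 0.009]
ft_force: [-2.9, 2.0, 13.3]
width: 0.0347
```

13.3 N means about 4.1 mm of ring travel. I open the fingers gradually while keeping the push on.

step_arm(
  targets=[
    [0, -0.005, 0.015, 0, 0, 0, 0.12],
    [0, -0.005, 0.015, 0, 0, 0, 0.06],
    [0, -0.005, 0.015, 0, 0, 0, 0],
  ],
)

```text
t: 17.05
tcp_pos: [0.601, -0.1669, 0.1469]
ee_rot: [2.3, 2.112, 0.013]
ft_force: [-3.1, 2.7, 12.0]
width: 0.0426
```

step_arm(
  targets=[
    [0, 0, 0.01, 0, 0, 0, -0.06],
    [0, 0, 0.008, 0, 0, 0, -0.12],
    [0, 0, 0, 0, 0, 0, -0.15],
  ],
)

```text
t: 17.35
tcp_pos: [0.6017, -0.1681, 0.1478]
ee_rot: [2.297, 2.111, 0.013]
ft_force: [-0.3, 0.2, -1.2]
width: 0.049
```

step_arm(
  targets=[
    [0, 0, -0.005, 0, 0, 0, -0.2],
    [0, 0, -0.01, 0, 0, 0, -0.25],
    [0, 0, -0.01, 0, 0, 0, -0.25],
  ],
)

```text
t: 17.65
tcp_pos: [0.6011, -0.1678, 0.1508]
ee_rot: [2.298, 2.111, 0.012]
ft_force: [-0.6, -0.8, -0.0]
width: 0.0534
```

```bash
python3 plan.py .600 -.1653 .20 85 1 -0.3
```

```text
t 17.65 d [-0.0011  0.0025  0.0492] turn [1.19 0.47 0.15] q [-0.38  0.28  1.7  -0.    1.14 -1.87] F [-0.6 -0.8 -0. ] w 0.0534
[[0.0098, -0.0012, -0.246, 0.0066, 0.0026, 0.0008, -0.3]]
```

step_arm(
  targets=[
    [0.01, 0, -0.01, 0, 0, 0, -0.3],
    [0, 0, -0.03, 0, 0, 0, -0.3],
    [0, 0, -0.06, 0, 0, 0, -0.3],
    [0, 0, -0.1, 0, 0, 0, -0.3],
    [0, 0, -0.15, 0, 0, 0, -0.3],
    [0, 0, -0.15, 0, 0, 0, -0.3],
    [0, 0, -0.1, 0, 0, 0, -0.3],
    [0, 0, 0, 0, 0, 0, -0.3],
  ],
)

```text
t: 18.45
tcp_pos: [0.5987, -0.1639, 0.2786]
ee_rot: [2.297, 2.111, 0.013]
ft_force: [0.8, -0.9, 0.9]
width: 0.0555
```

step_arm(
  targets=[
    [0, -0.1, 0, 0, 0, 0, -0.5],
    [0, -0.2, 0, 0, 0, 0, -0.5],
    [0, -0.2, 0, 0, 0, 0, -0.5],
    [0, -0.2, 0, 0, 0, 0, -0.5],
    [0, -0.1, 0, 0, 0, 0, -0.5],
    [0, 0, 0, 0, 0, 0, -0.5],
  ],
)

```text
t: 19.05
tcp_pos: [0.4336, -0.1493, 0.2721]
ee_rot: [2.296, 2.113, 0.013]
ft_force: [-0.2, -0.5, 0.3]
width: 0.0638
```

```bash
python3 - <<'E'
from fit import *
print(ctrl.sense()["tcp_pos"])
ims=[]
for n in("scene","top"):
    f=viewer.grab_frame(n);w=cloud(f);cam=np.array(f["position"])[:2]
    x,y,z=[w[...,i] for i in range(3)]
    k=(185,192) if n=="scene" else (170,327)
    ims.append(cv2.resize(f["color"][k[0]-30:k[0]+30,k[1]-39:k[1]+39],(390,300),interpolation=cv2.INTER_CUBIC))
    m=(np.hypot(x-.597,y+.165)<.037)&(z>.14)&(z<.158)
    if m.sum()<50: print(n,"hidden");continue
    q=w[m];c,_,sd=front(q[:,:2],cam,.034,np.array([.597,-.165]))
    t=(np.hypot(x-.597,y+.165)<.03)&(z>.158)&(z<.18)
    i=m&(np.hypot(x-.597,y+.165)<.03)&(abs(z-.1495)<.004)
    A=np.c_[w[i][:,:2]-[.597,-.165],np.ones(i.sum())];s=np.linalg.lstsq(A,w[i][:,2],rcond=None)[0]
    print(n,"centre",c,sd,"z",np.median(q[:,2]),"plane",s,"tabs z",np.percentile(z[t],[50,95]) if t.sum() else None)
    for sg in(1,-1):
        tt=t&(sg*(y+.165)>0);print("  tab mean",w[tt].mean(0) if tt.sum() else None,tt.sum())
cv2.imwrite("pics/done.png",np.hstack(ims)[:,:,::-1])
E
```

```text
[ 0.43364731 -0.149268    0.27210437]
scene centre [ 0.59948621 -0.16505679] 0.0006822021626608987 z 0.14885975434705756 plane [-0.00237067 -0.00204314  0.14907602] tabs z [0.16798317 0.17357456]
  tab mean [ 0.60249342 -0.14407824  0.16763742] 31
  tab mean [ 0.59926263 -0.18266636  0.16715375] 33
top centre [ 0.59603495 -0.16626641] 0.000530622466093948 z 0.14972244856058037 plane [0.00082584 0.00496851 0.14986477] tabs z [0.17072012 0.17378862]
  tab mean [ 0.596649   -0.14605909  0.17055041] 24
  tab mean [ 0.59339676 -0.1839145   0.16917849] 26
```

View pics/done.png

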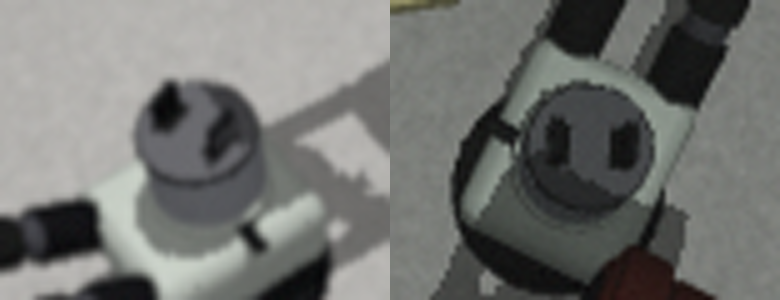

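The picture shows the cap seated level on the port, with the tabs apart (centres 38 mm, so free) and the gripper clear. The flange top sits at about 0.1495 m, where the locked position should be. A free ring would put it at about 0.152 m. I hand in now.

```bash
python3 -c "
from station import job,ctrl
print(ctrl.sense()['t'],job.close_job())"
```

```text
the job is handed in; nothing more can be done
19.15 None
```

The dust cap is on the camera port, locked and released, and I handed the job in at t = 19.2 s. No verdict was reported, so the result rests on the measurements below.

**What I did:** I pinched the cap's tabs to about 34.8 mm and carried it to the port. The flange touched the ring with the TCP at about 151.6 mm. I pressed down to about 13.3 N, or roughly 4 mm of ring travel, then opened the fingers while still pushing and withdrew.

**Last checks:**
- **Ring:** the flange top sits at 149–150 mm, against about 152 mm expected if the ring were free. That means the ring is held down by about 2.5 mm, though the cameras are only good to about 2 mm. This is inferred from camera heights and contact forces, since the ring's travel is not directly readable.
- **Tabs:** the tab centres are 38 mm apart, which matches sprung out.
- **Level and centred:** tilt is under 0.5°. The cap is within about 1.5–2 mm of the port axis.
- **Robot:** the gripper is well clear of everything.
- **Bystanders:** I did not re-measure them, but no unexpected contact showed up in the force readings.

**Disagreements:** the two cameras differ by 3–4 mm in x on the same object, so I compared positions within one camera or averaged the two. Side forces of up to about 5 N appeared while pressing, and the highest total force I read was about 14 N, under the 20 N limit.

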